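Drive the stuck die out of the pasta press

ROBOT

A 7-joint arm with a two-finger parallel gripper is mounted at the origin on a cart in front of the work surface, level with it; the furniture and walls round the work are solid. World frame = base frame: x ahead of the robot, y to its left, z up, the work surface at z = 0. Lengths are in mm, angles in rad, forces in N, time in s.
With the tool pointing down it reaches from about 400 to 925 mm from the base axis. Payload 4.1 kg.
Tool frame: the origin (TCP) lies between the finger pads; the fingertips stand 17 mm ahead of it and the grasp point (between the pads) lies 2 mm behind it; z points along the fingers, y is the direction in which the jaws open and shut (so a half turn about z gives the same grasp; the last joint's range is limited). The gripper opens to 85 mm and grips with 20 to 120 N. Pads are 22 mm wide; open, the fingers measure 114 mm over their backs; the gripper's body (76 mm by 85 mm) begins 54 mm behind the grasp point. The pads swing forward as they close: fully open they stand 13 mm farther back than shut.
Start: joints at [1.173, 0.398, 0.045, 1.537, -0.019, 1.207, -0.051], TCP at [191.379, -621.221, 248.347] pointing down, gripper open.
Joint ranges: [-2.82, 2.82], [-0.49, 2.23], [-1.37, 1.46], [0, 2.46], [-1.36, 4.5], [0.23, 2], [-2.94, 2.94]. Speed limits (rad/s): [2.57, 2.57, 3.14, 3.14, 3.14, 3.14, 3.14].

INTERFACE

Orientations are given as [roll, pitch, yaw] about the fixed x, y, z axes, in that order (R = Rz(yaw) Ry(pitch) Rx(roll)).
In Python, from station import readout, camera, bot, finder gives the robot as it stands.
- The arm moves only by the shell command python3 -m inch 'ROWS' [FORCE]. ROWS is JSON, a list of rows, each a list of 5 numbers: the shift along the world's x, y, z in m, then the turn about the world's z in degrees, then the opening, from -1 (shut) to 1 (fully open). In form: [[tx, ty, tz, roll, grip], ...]. A call has 1 to 5 rows; each row shifts and turns the commanded pose from where the row before left it; what a row does not reach is not made up. A row lasts 1/12 s, in which the tool goes at most 41.7 mm and 7.16 degrees, less where a joint would pass 70% of its speed; a pose out of reach is approached as far as the arm can. A call with a gripper value outside its range is refused whole. The fingers move at their own pace and stop on an object; FORCE is the grip in N (left out, the last holds). Time passes only in rows, so rows that do not move let the fingers close. It gives the time, the measured TCP pose, the force and the opening at its end, in the units of the state.
- readout.read_state(): the state, without advancing time (a new reading comes with each control period).
- camera(name): name is "scene" or "top" or "wrist"; returns a dict with "pixels" (400x640x3 uint8, red, green, blue), "mtx" (3x3 intrinsics, pixels), "origin" and "rotation" of the camera in the world. Camera axes: x right, y up, looking along -z (the intrinsics and any distortion apply to the point x, -y, -z); pixel columns grow to the right and rows downward; lengths in mm; the calibration is good to about 2 mm. A picture is of the moment at which its call begins. There is no depth.
- bot.sign_off(): hands the job in, once; it reports no verdict.
Trained networks look in the newest picture that a camera, given by its name, has taken for a name from the list of things; names that differ only in an ending like _2 or _b are one class to them, and where a whole thing is asked for, a point or a joint stands for the part that bears it (a point fixed in the world has none). Each returns a list of dicts, best first, with "conf" (0 to 1); they miss things now and then, are a little off and sometimes report something else, mostly with a low value. They report only what shows in the picture. A call takes as long as a camera call. They do not tell look-alikes from the thing itself.
- finder.search_frame(camera, name): "xyz" ([x, y, z] in mm, in world coordinates, good to about 4 mm: the middle of the surface that is visible of it).
- finder.place_of(camera, name): "xyz" ([x, y, z] in mm, in world coordinates, good to about 4 mm: a listed point, or the origin of a listed thing).
The state is a dict: "clock": time; "joint_positions": joint angles; "joint_vel": joint speeds; "joint_efforts": joint torques, N m; "position": TCP position; "tcp_rot": TCP orientation; "contact_force": force on the tool from outside, world axes, zero at the start; "wrist_torque": the same for the moment, N m; "grip_width": opening from 0.0 (shut) to 1.0 (fully open).
Only numpy, scipy, OpenCV 4.12 (cv2) and the standard library are available. Lean on these libraries where they do the work, as an engineer would, in place of code of your own. Each camera call takes 0.05 s, during which the arm holds its last target.

TASK

The brass die is stuck inside the steel barrel of the little pasta press: take the wooden pusher out of its block, feel for the bore with its tip, and drive the die down through the barrel until it drops into the steel tray underneath. Then draw the pusher out and stand it back in the hole of its block, fully down and upright. The barrel is carried on a light spring, so press gently and never squash that spring more than half-way, and do not disturb the other things on the worktop or drop the pusher.

Things in the scene. Friction and masses are not known exactly. Their poses are not given: they have to be found in the camera images.
- press: Fixed wooden stand of the pasta press, 130 x 170 mm (x, y); origin at the centre of its underside, z up. Two cheeks at y = +-67 mm carry a plate, upper face 90 mm up, with a 62 mm hole; in it stands an upright steel barrel, 44 mm outside diameter, from 62 to 122 mm up, with a 78 mm flange 104 to 108 mm up that rests on a coil spring
- barrel_seat (a point): Centre of the stand's hole at the height of the barrel's rim at rest. The barrel stands upright but with play: its axis always lies 5.5 to 7.5 mm off this point, in any direction (unmeasured, constant in the run). The bore is open at both ends, 20.8 mm in diameter, with a 45 degree lead-in 1.5 mm wide at its mouth; outside that the rim is flat. Axes as press
- bore_middle (a point): Point 30 mm below barrel_seat. The die, a brass plug 19 mm in diameter and 22 mm long, is in the bore, its upper end 16 to 24 mm below the rim (unmeasured). Three sprung strips in the wall, tapered at the top and full from 16 to 56 mm below the rim, grip it and let the pusher by. It slides down under about 5 to 13 N, much the same all the way
- bore_exit (a point): Point at the height of the barrel's lower end at rest, 60 mm below barrel_seat. The die drops out once the pusher's tip nears this height; 4 mm lower always clears it
- barrel (a joint): How far the barrel is pressed down on its spring, in m: 0 at rest, stop at 0.013. It starts to sink at about 2 N of downward push and then takes 2.5 N per mm (4 mm at 12 N); it springs back when released. More than half-way, 7 mm, is too much
- tray: Fixed open square steel tray in the stand right under the barrel, 108 x 108 mm, 30 mm high, wall 3 mm; origin at the centre of its underside, 10 mm above the underside of the stand. The die must end lying in it
- holder: Fixed dark wooden block, 80 x 80 x 50 mm, origin at the centre of its underside, z up. A round hole in the middle of its top, 22 mm in diameter and 40 mm deep (its floor 10 mm above the underside of the block), holds the pusher upright. It may stand left or right of the press
- pusher_handle (a point): Centre of the square handle of the wooden pusher, 30 x 30 mm across and 46 mm tall, with rounded edges: take it here from above. Axes: x and y square to the handle's flat sides, z along the pusher from tip to handle. The pusher is loose, about 0.1 kg and 141 mm long
- pusher_tip (a point): Centre of the flat lower end of the pusher, 118 mm below the handle's centre. The shaft is round, 18 mm in diameter and 95 mm long, with a 1.5 mm chamfer round the tip. Axes as the handle's
- pusher: The same pusher; origin at the tip, z along it towards the handle
- canister: White storage canister with a wooden lid, 87 mm wide, 100 mm tall; origin under its centre. Leave it alone
- lemon: Lemon, 71 x 53 x 51 mm, origin at its underside. Leave it alone
- spice_jar: Spice jar with a red cap, 45 mm wide, 106 mm tall; origin under its centre. Leave it alone
- tub: Small dairy tub, 72 mm wide, 71 mm tall; origin under its centre. Leave it alone
- mug: Green mug, 86 mm wide, 96 mm tall; origin at its underside. Leave it alone
There are look-alikes about, which are no part of the job. What is shaped like the pusher but green is not meant.

How it is judged (in metres and radians):
On the way, in this order (a step that is already met when the one before it is completed fails the run):
1. the pusher is drawn up out of its block (z of pusher_tip in the frame of holder above 0.06 m), for 0.1 s.
2. the pusher is driven down inside the barrel to near its lower end (z of pusher_tip in the frame of press below 0.082 m and horizontal distance between pusher_tip and barrel_seat below 0.012 m and angle between pusher's own z axis and vertical below 0.15 rad), for 0.05 s.
3. the die has dropped into the tray (z of die_c0 in the frame of tray between 0 and 0.028 m and horizontal distance between die_c0 and tray below 0.075 m), for 0.2 s.
At the end, for the whole second after the job is handed in: The die lies in the tray (its centre below the tray's rim and within 75 mm of the tray's centre); the pusher stands in the hole of its block, its tip within 4 mm of the hole's floor and 6 mm of its axis, tilted less than 0.15 rad, at rest; the barrel is back up on its spring (within 2 mm) (all of step 3 and horizontal distance between pusher_tip and holder below 0.006 m and z of pusher_tip in the frame of holder below 0.014 m and angle between pusher's own z axis and vertical below 0.15 rad and linear speed of pusher below 0.02 m/s and value of joint barrel below 0.002 m); the robot touches nothing.
It fails at once if the barrel is pressed more than 7 mm down on its spring (about 20 N) (value of joint barrel above 0.007 m).
It fails at once if the pusher is tipped over or dropped (angle between pusher's own z axis and vertical above 0.6 rad).
It fails at once if one of the other things is moved by more than 25 mm (distance of any of canister, lemon, spice_jar, tub, mug from where it was at the start of the episode above 0.025 m).
It also fails if it takes over 72 s, if anything falls off the work surface, if the arm or the gripper's body presses on something with over 40 N, if the wrist force passes 120 N, or if a joint passes its speed limit or range.

## Working session

There is one attempt and no reset: what is moved stays moved. The work goes in short steps, Python scripts to look and compute and a shell command to move; the robot and the scene stay as the last step left them, time stands still between calls to the robot, and variables do not carry over. Pictures are saved under pics/ and viewed, and the job is handed in when it is done.

```bash
mkdir -p pics; ls; cat > h.py <<'E'
import numpy as np, cv2
from station import readout, camera, bot, finder
def snap(c,f):
    d=camera(c); cv2.imwrite('pics/'+f,cv2.cvtColor(np.asarray(d['pixels'],np.uint8),cv2.COLOR_RGB2BGR)); return d
def proj(d,p):
    R=np.array(d['rotation']);q=R.T@(np.array(p,float)-np.array(d['origin']));q=np.array([q[0],-q[1],-q[2]])
    u=np.array(d['mtx'])@q; return u[:2]/u[2]
def atz(d,uv,z):
    k=np.linalg.inv(np.array(d['mtx']))@np.array([uv[0],uv[1],1.]);r=np.array(d['rotation'])@np.array([k[0],-k[1],-k[2]])
    o=np.array(d['origin'],float);return o+r*(z-o[2])/r[2]
E
python3 - <<'E'
from h import *
s=readout.read_state();print(s)
for c in ['scene','top','wrist']:
    d=snap(c,c+'0.png')
    print(c,{k:(v if k!='pixels' else 0) for k,v in d.items()})
    if c!='wrist':
      for n in ['press','barrel_seat','holder','pusher_handle','pusher_tip','pusher','tray','canister','lemon','spice_jar','tub','mug']:
        for r in finder.place_of(c,n)[:3]: print(c,n,np.round(r['xyz'],1),round(r['conf'],2))
E
```

```text
pics
{'clock': 0.0, 'joint_positions': array([ 1.17299406,  0.39920044,  0.04501925,  1.53787625, -0.01867205,
        1.20692912, -0.05069306]), 'joint_vel': array([ 0.00035831,  0.00109356, -0.00062112, -0.00091465, -0.00041465,
        0.00200721,  0.00100977]), 'joint_efforts': array([ 4.34127360e-04, -4.75119281e+01,  1.36463776e+00, -2.54220235e+01,
        1.15317106e-02,  9.46620363e-03, -1.53540174e-05]), 'position': array([ 191.18769806, -620.60908661,  247.25937416]), 'tcp_rot': array([-3.13960646e+00,  1.57842794e-04,  2.98944958e-01]), 'contact_force': array([-0.4120303 ,  0.6880438 , -0.55954357]), 'wrist_torque': array([-0.02845994, -0.01533226, -0.00014976]), 'grip_width': 1.0008855522276043}
scene {'pixels': 0, 'mtx': array([[517.30853265,   0.        , 321.33153009],
       [  0.        , 517.30853265, 202.26025749],
       [  0.        ,   0.        ,   1.        ]]), 'origin': array([-444.25593505,  461.64898017, 1439.86535988]), 'rotation': array([ 0.68381158, -0.01605389, -1.97582891])}
scene press [ 496.9 -356.8    1.5] 0.59
scene barrel_seat [ 498.4 -107.7  12
[... 874 characters left out ...]
8.7 -108.7    3.8] 0.7
top barrel_seat [ 499.5 -108.2  124.4] 0.96
top holder [487.3 150.    1.4] 0.77
top pusher_handle [485.6 154.8 132. ] 0.63
top pusher_handle [408.7  40.8 116.2] 0.56
top pusher_handle [ 498.9 -111.4  125.1] 0.31
top pusher [486.3 149.5  11.5] 0.45
top pusher [408.4  40.8   1.7] 0.44
top canister [ 502.3 -357.9   -1.8] 0.81
top lemon [376.2 324.2  -8.4] 0.55
wrist {'pixels': 0, 'mtx': array([[317.62323687,   0.        , 321.1192297 ],
       [  0.        , 317.62323687, 199.49389249],
       [  0.        ,   0.        ,   1.        ]]), 'origin': array([ 254.0895535 , -602.44967382,  373.87798305]), 'rotation': array([-2.66591079e-01, -9.09160412e-04, -1.27323635e+00])}
```

View images.

```bash
sed -i "s/^import numpy.*/import numpy as np, cv2\nfrom scipy.spatial.transform import Rotation as Ro/; s/np.array(d\['rotation'\])/Ro.from_euler('xyz',d['rotation']).as_matrix()/g" h.py; cat h.py
```

```text
import numpy as np, cv2
from scipy.spatial.transform import Rotation as Ro
from station import readout, camera, bot, finder
def snap(c,f):
    d=camera(c); cv2.imwrite('pics/'+f,cv2.cvtColor(np.asarray(d['pixels'],np.uint8),cv2.COLOR_RGB2BGR)); return d
def proj(d,p):
    R=Ro.from_euler('xyz',d['rotation']).as_matrix();q=R.T@(np.array(p,float)-np.array(d['origin']));q=np.array([q[0],-q[1],-q[2]])
    u=np.array(d['mtx'])@q; return u[:2]/u[2]
def atz(d,uv,z):
    k=np.linalg.inv(np.array(d['mtx']))@np.array([uv[0],uv[1],1.]);r=Ro.from_euler('xyz',d['rotation']).as_matrix()@np.array([k[0],-k[1],-k[2]])
    o=np.array(d['origin'],float);return o+r*(z-o[2])/r[2]
```

View pics/scene0.png

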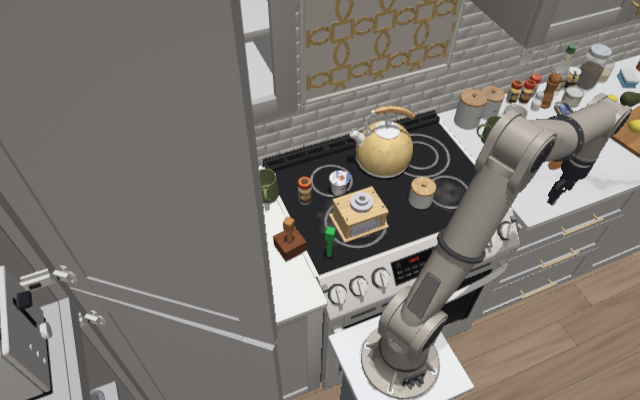

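View pics/top0.png

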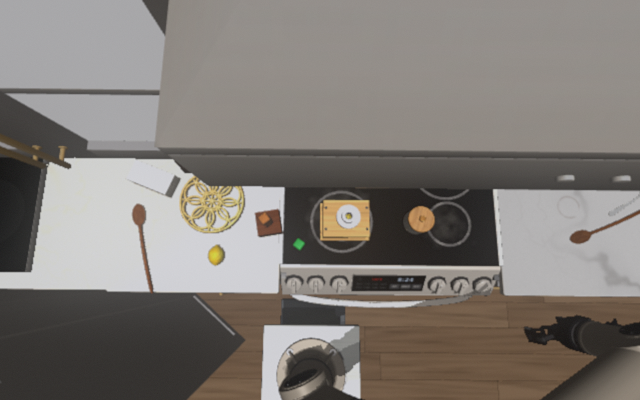

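```bash
python3 - <<'E'
import cv2,numpy as np
a=cv2.imread('pics/top0.png');s=cv2.imread('pics/scene0.png')
z=lambda i,x,y,w,h:cv2.resize(i[y:y+h,x:x+w],(400,300),interpolation=cv2.INTER_CUBIC)
cv2.imwrite('pics/z1.png',np.vstack([np.hstack([z(a,240,200,60,45),z(a,310,190,80,60)]),np.hstack([z(s,260,205,80,60),z(s,320,175,80,60)])]))
E
python3 -m inch '[[0.04,0.01,0.006,0,1],[0.04,0.01,0.006,0,1],[0.04,0.01,0.01,0,1],[0.03,0.028,0.015,0,1],[0.02,0.035,0.015,0,1]]'
```

```text
clock: 1.77
position: [362.2, -529.9, 298.3]
tcp_rot: [-3.141, -0.001, 0.301]
contact_force: [0.2, 0.7, 0.2]
grip_width: 0.997
```

View pics/z1.png

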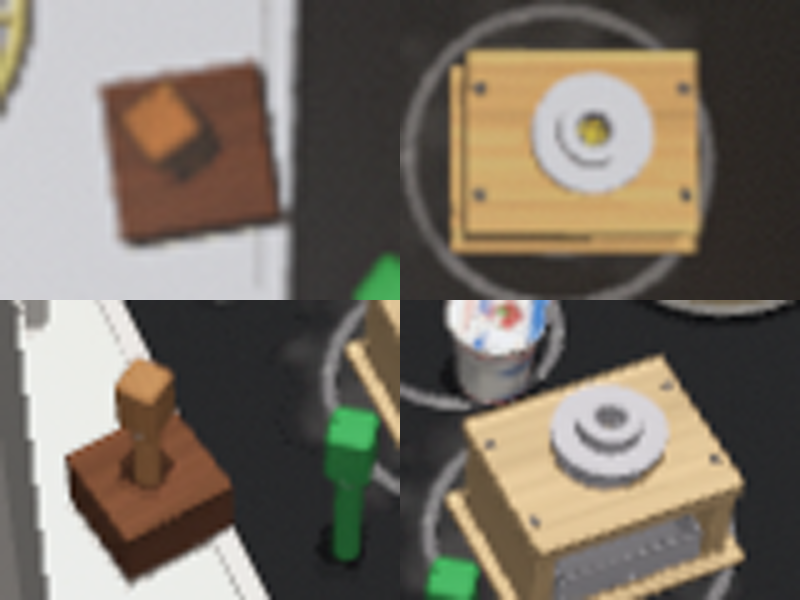

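```bash

python3 -m inch '[[0.01,0.04,0.006,0,1],[0.01,0.04,0.006,0,1],[0.01,0.04,0.006,0,1],[0.01,0.04,0.006,0,1],[0.01,0.04,0.006,0,1]]'
python3 -m inch '[[0.01,0.04,0,0,1],[0.01,0.04,0,0,1],[0.01,0.04,0,0,1],[0.01,0.04,0,0,1],[0.01,0.04,0,0,1]]'
python3 -m inch '[[0,0.041,0,0,1],[0,0.041,0,0,1],[0,0.041,0,0,1],[0,0.041,0,0,1],[0,0.041,0,0,1]]'
python3 - <<'E'
from h import *
print(readout.read_state()['position'])
snap('wrist','w1.png')
E
```

```text
clock: 2.18
position: [408.8, -328.8, 329.4]
tcp_rot: [3.141, -0.0, 0.299]
contact_force: [1.6, 0.4, 0.1]
grip_width: 0.999
clock: 2.6
position: [458.7, -128.8, 329.4]
tcp_rot: [3.141, -0.001, 0.299]
contact_force: [-0.3, 0.4, -0.2]
grip_width: 0.998
clock: 3.02
position: [458.2, 76.1, 329.4]
tcp_rot: [3.141, -0.001, 0.299]
contact_force: [0.2, 0.1, 0.4]
grip_width: 1.002
[458.22620005  76.10901009 329.40838002]
```

View pics/w1.png

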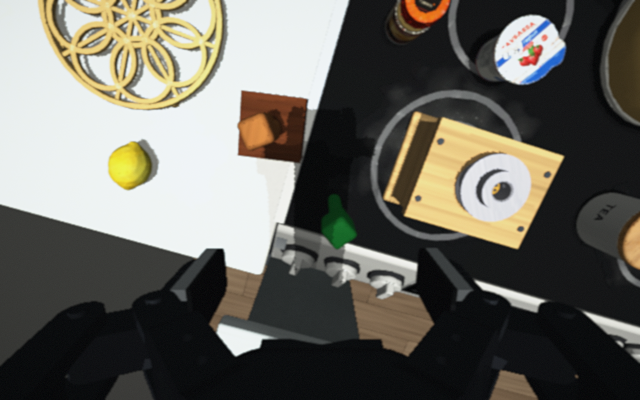

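```bash
python3 - <<'E'
from h import *
d=camera('wrist')
im=cv2.cvtColor(np.asarray(d['pixels'],np.uint8),cv2.COLOR_RGB2BGR)
a=cv2.resize(im[85:170,225:325],(800,680),interpolation=cv2.INTER_CUBIC)[:600]
cv2.imwrite('pics/w1z.png',a)
a=cv2.resize(im[135:235,420:550],(780,600),interpolation=cv2.INTER_CUBIC)
cv2.imwrite('pics/w1p.png',a)
for n in ['barrel_seat','holder','pusher_handle','pusher','press','tub','spice_jar']:
    for r in finder.place_of('wrist',n)[:3]: print(n,np.round(r['xyz'],1),round(r['conf'],2),proj(d,r['xyz']))
E
```

```text
holder [488.2 148.    6. ] 0.9 [286.32353236 126.70849446]
holder [659.6  29.6   1.5] 0.49 [411.91741842  25.55745412]
pusher_handle [485.2 148.4 125.4] 0.9 [272.18201345 133.95083225]
pusher [483.9 151.6   8.9] 0.95 [282.70658571 129.02121821]
pusher [408.   43.6   1.8] 0.75 [339.24183956 201.50425519]
press [ 496.5 -111.2   -1.1] 0.93 [459.2025343  176.67438056]
tub [ 653.2 -105.2   -3.9] 0.9 [502.51429781  65.53439856]
spice_jar [658.4  27.6   0.8] 0.8 [412.86123751  27.20467898]
```

View pics/w1z.png

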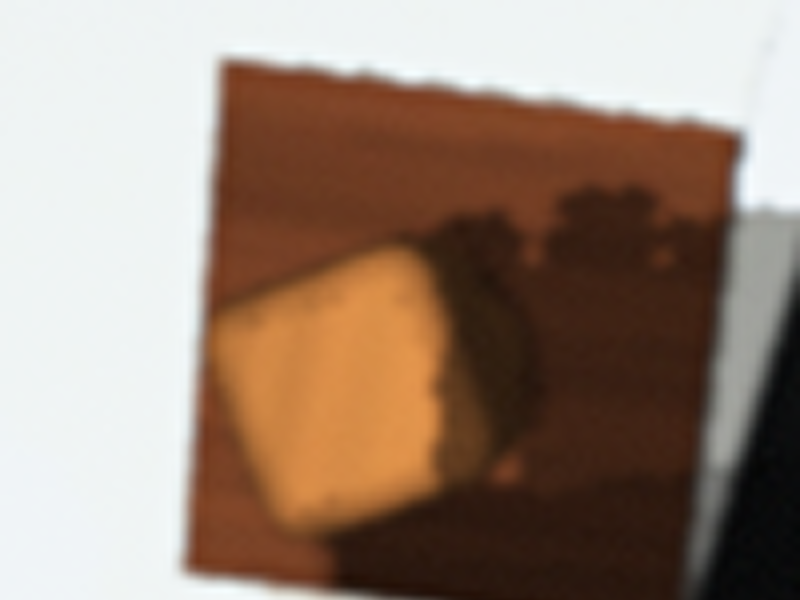

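View pics/w1p.png

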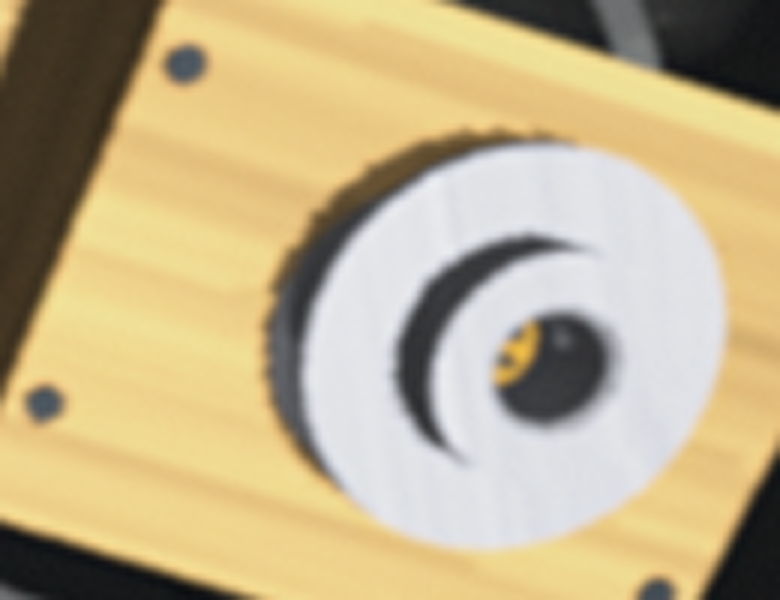

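```bash
python3 - <<'E'
from h import *
d=camera('wrist')
f=lambda x,y:(225+x/8,85+y/8)
P=[atz(d,f(*p),151) for p in [(212,325),(405,243),(485,455),(290,532)]]
print(np.round(P,1));
for i in range(4):
    v=P[(i+1)%4]-P[i];print(np.linalg.norm(v),np.degrees(np.arctan2(v[1],v[0])))
print('c',np.mean(P,0))
H=[atz(d,f(*p),50) for p in [(222,60),(740,132),(187,572)]];print(np.round(H,1),(H[1]+H[2])/2)
g=lambda x,y:(420+x/6,135+y/6)
for p,z in [((552,368),121),((515,345),108)]:print(atz(d,g(*p),z))
print([atz(d,g(*p),90) for p in [(185,63),(44,403),(656,594)]])
E
```

```text
[[491.7 149.5 151. ]
 [507.2 130.4 151. ]
 [486.5 115.2 151. ]
 [471.1 135.  151. ]]
24.597334058261435 -51.106175788627866
25.625268745364124 -143.71056549992022
25.12149133607156 127.9540703412299
25.24309337450886 35.06602609797415
c [489.13386842 132.53121057 151.        ]
[[520.2 176.7  50. ]
 [533.   98.8  50. ]
 [443.4 163.7  50. ]] [488.16880793 131.27024719  50.        ]
[ 497.97708547 -132.96069411  121.        ]
[ 499.10425926 -133.08925783  108.        ]
[array([530.04181172, -60.78148326,  90.        ]), array([459.93315276, -60.28180323,  90.        ]), array([ 458.42981229, -195.28160304,   90.        ])]
```

```bash
python3 - <<'E'
from h import *
d=camera('wrist')
print(d['origin'],d['rotation'],readout.read_state()['position'],d.keys(),d['mtx'])
print(proj(d,(488,148,50)),proj(d,(488,131,50)),proj(d,(488,131,6)),atz(d,proj(d,(488,148,50)),50))
for c in ['top','scene']:
    d=snap(c,c+'1.png');print(d['rotation'],d['origin'],proj(d,(488,148,50)),proj(d,(488,148,151)),proj(d,(499,-108,122)))
E
```

```text
[521.57110879  91.44230976 454.43243657] [-2.66813529e-01 -9.95079814e-04 -1.27597584e+00] [458.7608487   73.08373069 328.91966431] dict_keys(['pixels', 'mtx', 'origin', 'rotation']) [[317.62323687   0.         321.1192297 ]
 [  0.         317.62323687 199.49389249]
 [  0.           0.           1.        ]]
[269.3301496  125.78265809] [282.56575812 129.85135365] [286.27027147 128.18703658] [488. 148.  50.]
[ 0.18818453 -0.00527225 -1.56182194] [ 331.99542294  -11.59658833 1261.66144483] [268.97534478 221.23178411] [264.81571498 217.01357414] [346.7623797  215.64279257]
[ 0.68381158 -0.01605389 -1.97582891] [-444.25593505  461.64898017 1439.86535988] [290.40106693 237.99841124] [289.4225884  219.32230576] [360.80381418 198.62743424]
```

View pics/top1.png

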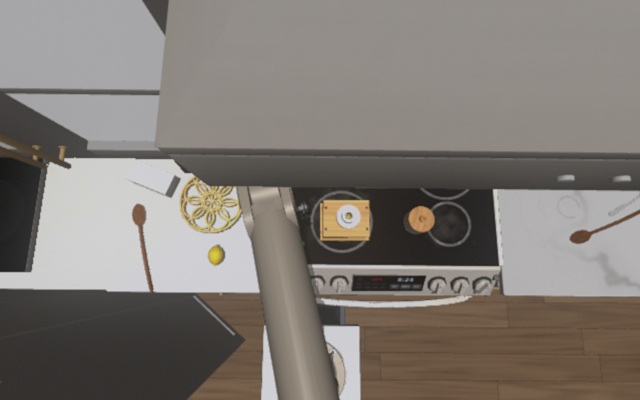

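```bash
cat > z.py <<'E'
from h import *
def cap(n,x,y,w,h):
    d=snap('wrist',n+'.png');im=cv2.imread('pics/'+n+'.png')
    k=min(800//w,600//h)
    cv2.imwrite('pics/'+n+'z.png',cv2.resize(im[y:y+h,x:x+w],(w*k,h*k),interpolation=cv2.INTER_CUBIC))
    np.savez('pics/'+n+'.npz',**{q:d[q] for q in ['mtx','origin','rotation']},crop=[x,y,k])
    s=readout.read_state();print(s['clock'],s['position'],d['origin'])
def ld(n):
    d=np.load('pics/'+n+'.npz');x,y,k=d['crop'];return d,(lambda a,b:(x+a/k,y+b/k))
E
python3 -c "
from z import *
cap('w2',215,75,380,180)"
```

```text
3.7167 [458.69388746  73.75371868 328.98452535] [521.46364787  92.24964947 454.50309998]
```

View pics/w2z.png

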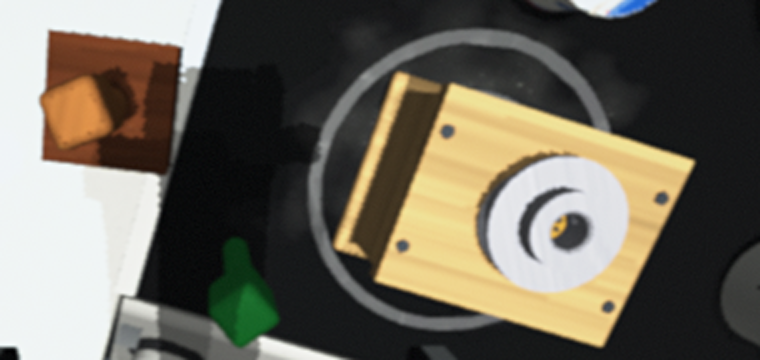

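```bash

python3 -m inch '[[0.008,0.025,0,5,1],[0.01,0.025,0,5,1],[0.008,0.02,0,5,1],[0.003,0.002,0,4,1],[0,0,0,0,1]]'
python3 -m inch '[[0,0,0,0,1],[0,0,0,0,1],[0,0,0,0,1],[0,0,0,0,1]]'
python3 -c "
from z import *
cap('w3',220,100,180,160)
for n in ['holder','pusher_handle','pusher']:
    for r in finder.place_of('wrist',n)[:2]: print(n,np.round(r['xyz'],1),round(r['conf'],2))
"
```

```text
clock: 4.13
position: [488.0, 147.8, 328.9]
tcp_rot: [-3.141, -0.0, 0.634]
contact_force: [-0.3, -0.3, -0.5]
grip_width: 0.999
clock: 4.47
position: [487.5, 145.4, 329.1]
tcp_rot: [3.141, 0.0, 0.628]
contact_force: [-0.6, -1.0, -0.1]
grip_width: 0.996
4.5167 [487.57938533 145.54390321 329.1067915 ] [540.51604528 183.6471846  454.59191834]
holder [488.3 147.6   1. ] 0.7
pusher_handle [485.7 151.3 126. ] 0.87
pusher_handle [407.2  38.7 118.4] 0.64
pusher [486.2 150.1   8.8] 0.72
```

View pics/w3.png

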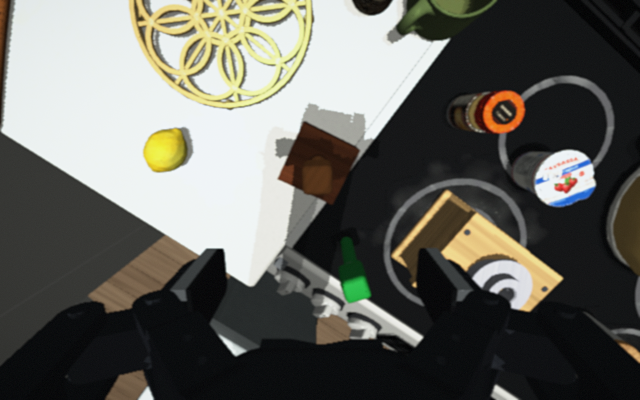

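View pics/w3z.png

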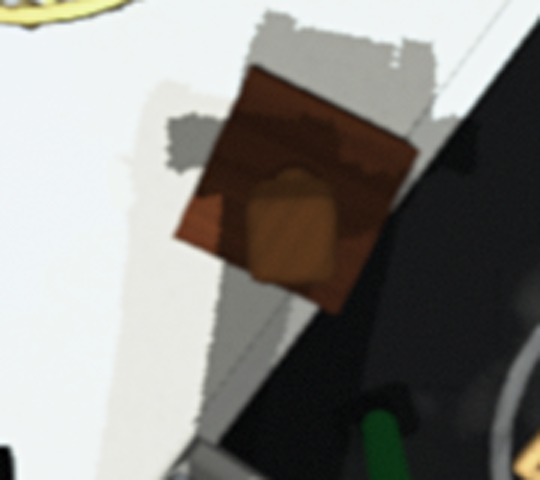

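```bash
python3 -c "
from z import *
d,f=ld('w3')
print(atz(d,f(291,238),151))
P=[atz(d,f(*p),50) for p in [(255,65),(417,150),(338,313),(175,237)]]
print(np.round(P,1),np.mean(P,0));v=P[1]-P[0];print(np.degrees(np.arctan2(v[1],v[0])))
d,f=ld('w2')
print('bore',atz(d,f(571,231),121),'flange',atz(d,f(559,222),108))
print('screws',np.mean([atz(d,f(*p),90) for p in [(447,131),(402,246),(661,198),(608,307)]],0),[atz(d,f(*p),90) for p in [(447,131),(402,246),(661,198),(608,307)]])
"
```

```text
[487.5916439  149.88695289 151.        ]
[[520.3 193.2  50. ]
 [531.9 117.7  50. ]
 [454.7 102.1  50. ]
 [440.9 179.5  50. ]] [486.9747416  148.12000724  50.        ]
-81.24471921358362
bore [ 500.59739887 -117.11412927  121.        ] flange [ 502.55259047 -116.60396531  108.        ]
screws [ 496.50362878 -111.39831388   90.        ] [array([531.34955028, -44.07323829,  90.        ]), array([460.97743458, -44.45064319,  90.        ]), array([ 532.00829513, -178.15345869,   90.        ]), array([ 461.67923511, -178.91591536,   90.        ])]
```

```bash

python3 -m inch '[[0,0.004,-0.04,0,1],[0,0,-0.04,0,1],[0,0,-0.035,0,1],[0,0,-0.02,0,1],[0,0,0,0,1]]'
python3 -m inch '[[0,0,0,0,1],[0,0,0,0,1],[0,0,0,0,1]]'
python3 -c "
from z import *
cap('w4',220,100,180,160)"
```

```text
clock: 5.08
position: [484.3, 148.7, 189.4]
tcp_rot: [-3.138, 0.009, 0.631]
contact_force: [-1.8, -0.8, -0.1]
grip_width: 0.999
clock: 5.33
position: [489.2, 150.8, 196.1]
tcp_rot: [3.14, -0.004, 0.63]
contact_force: [0.1, 0.0, 0.2]
grip_width: 1.007
5.3833 [489.03274192 150.77771228 196.05807291] [541.56561562 189.03686142 321.95124193]
```

View pics/w4.png

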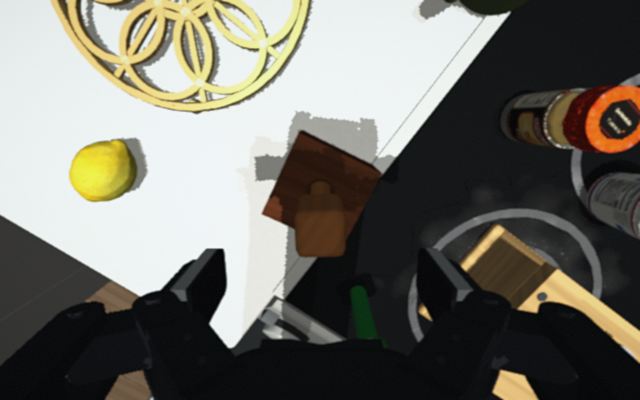

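```bash

python3 -m inch '[[0,0,-0.02,0,1],[0,0,-0.02,0,1],[0,0,-0.018,0,1],[0,0,-0.012,0,1],[0,0,0,0,1]]'
python3 -m inch '[[0,0,0,0,1],[0,0,0,0,1],[0,0,0,0,1]]'
python3 -c "
from z import *
cap('w5',220,100,180,160)"
```

```text
clock: 5.8
position: [486.7, 149.7, 122.7]
tcp_rot: [-3.141, 0.003, 0.63]
contact_force: [-0.2, -1.7, 0.6]
grip_width: 1.001
clock: 6.05
position: [488.7, 150.6, 125.3]
tcp_rot: [3.14, -0.002, 0.63]
contact_force: [0.4, -0.5, -0.0]
grip_width: 0.998
6.1 [488.58378467 150.57688357 125.24365133] [541.28004236 188.89074805 251.0653541 ]
```

View pics/w5.png

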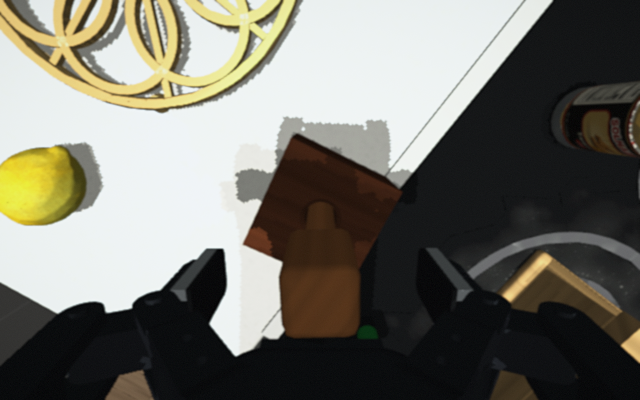

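```bash

python3 -m inch '[[0,0,0,0,-1],[0,0,0,0,-1],[0,0,0,0,-1],[0,0,0,0,-1],[0,0,0,0,-1]]' 70
python3 -m inch '[[0,0,0,0,-1],[0,0,0,0,-1],[0,0,0,0,-1]]'
python3 -c "
from z import *
cap('w6',220,100,180,160);print(readout.read_state()['contact_force'])"
```

```text
clock: 6.52
position: [487.9, 150.3, 124.3]
tcp_rot: [3.141, -0.001, 0.63]
contact_force: [-0.2, 0.7, 0.5]
grip_width: 0.341
clock: 6.77
position: [487.9, 150.4, 124.3]
tcp_rot: [3.141, -0.001, 0.63]
contact_force: [0.5, 0.2, 3.4]
grip_width: 0.344
6.8167 [487.90065971 150.37771426 124.23678475] [540.73883391 188.67591881 249.8291057 ]
[-0.2923146   0.06452275  3.23425226]
```

View pics/w6.png

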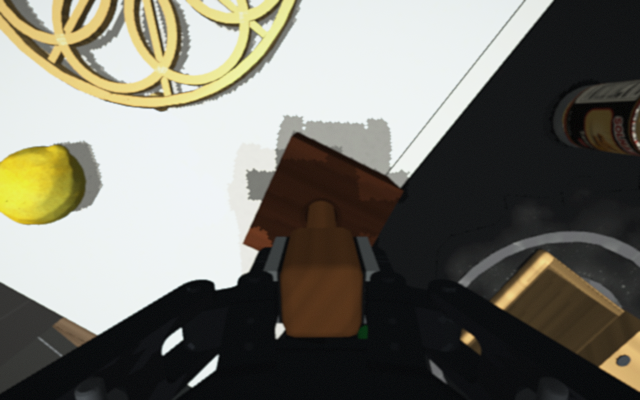

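```bash

python3 -m inch '[[0,0,0.01,0,-1],[0,0,0.02,0,-1],[0,0,0.03,0,-1],[0,0,0.035,0,-1],[0,0,0.035,0,-1]]'
python3 -m inch '[[0,0,0.025,0,-1],[0,0,0.01,0,-1],[0,0,0,0,-1],[0,0,0,0,-1]]'
python3 -c "
from z import *
cap('w7',220,100,180,160);print(readout.read_state())"
```

```text
clock: 7.23
position: [486.6, 150.0, 255.2]
tcp_rot: [-3.141, 0.002, 0.631]
contact_force: [1.1, -0.0, -1.4]
grip_width: 0.347
clock: 7.57
position: [487.1, 149.8, 288.2]
tcp_rot: [-3.142, 0.001, 0.63]
contact_force: [-0.3, 0.5, -1.7]
grip_width: 0.341
7.6167 [486.52974065 149.59326137 287.21223304] [540.10188694 188.26027128 413.64994722]
{'clock': 7.6167, 'joint_positions': array([ 0.17042378,  0.14940354, -0.61369089,  1.79809572,  0.09095504,
        1.22573557, -1.40944995]), 'joint_vel': array([-0.00123328,  0.01422914,  0.00044146,  0.01324319, -0.0010726 ,
       -0.00029621, -0.00121174]), 'joint_efforts': array([-7.15078809e-02, -3.20015037e+01, -2.21390694e+00, -2.68634301e+01,
       -2.10888444e-03, -2.82265199e-02,  1.04305178e-03]), 'position': array([486.52974065, 149.59326137, 287.21223304]), 'tcp_rot': array([-3.14071181,  0.00324004,  0.63047969]), 'contact_force': array([-0.17654887, -1.02848986, -1.94252243]), 'wrist_torque': array([ 0.01618771, -0.00528828, -0.00068045]), 'grip_width': 0.3404476790847724}
```

View pics/w7.png

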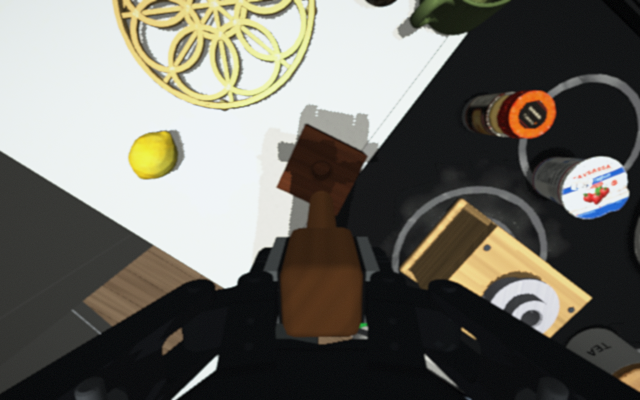

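View pics/w7z.png

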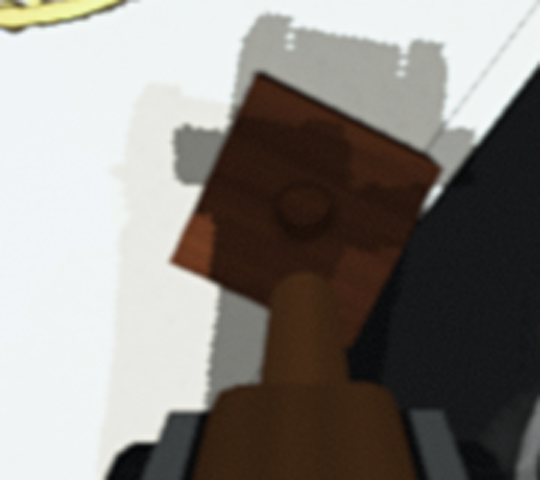

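```bash
python3 -c "
from z import *
d,f=ld('w7')
print(atz(d,f(303,206),50))
s=np.array([486.5,149.6,287.2])
for z in (-23-2,-70,-90,-114): print(z,proj(d,s+[0,0,z]))
"
```

```text
[489.21191283 151.25525578  50.        ]
-25 [320.48271767 245.348949  ]
-70 [320.59423772 217.43829484]
-90 [320.63006974 208.47044459]
-114 [320.66575223 199.54001703]
```

```bash

python3 -m inch '[[0.001,-0.02,0.01,0,-1],[0.002,-0.035,0.015,0,-1],[0.003,-0.04,0.015,0,-1],[0.003,-0.04,0,0,-1],[0.003,-0.04,0,0,-1]]'
python3 -m inch '[[0.001,-0.038,0,0,-1],[0,-0.03,0,0,-1],[0,-0.02,0,0,-1],[0,-0.004,0,0,-1],[0,0,0,0,-1]]'
python3 -m inch '[[0,0,0,0,-1],[0,0,0,0,-1],[0,0,0,0,-1],[0,0,0,0,-1]]'
python3 -c "
from z import *
cap('w8',240,110,160,120)
for n in ['barrel_seat','press','pusher_tip','bore_middle']:
    for r in finder.place_of('wrist',n)[:2]: print(n,np.round(r['xyz'],1),round(r['conf'],2))
"
```

```text
clock: 8.03
position: [498.8, -25.4, 327.2]
tcp_rot: [-3.14, 0.002, 0.631]
contact_force: [1.1, -0.1, -1.3]
grip_width: 0.341
clock: 8.45
position: [499.4, -117.2, 326.2]
tcp_rot: [-3.138, 0.003, 0.627]
contact_force: [0.5, 0.1, -2.0]
grip_width: 0.344
clock: 8.78
position: [500.7, -114.2, 328.5]
tcp_rot: [-3.141, -0.0, 0.633]
contact_force: [-0.9, 0.1, -0.8]
grip_width: 0.343
8.8333 [ 500.68213689 -114.52564521  328.64012234] [553.48573365 -75.78204966 454.06674465]
pusher_tip [ 501.5 -117.7  213.8] 0.78
pusher_tip [408.5  40.9  -1.4] 0.56
bore_middle [ 653.7 -103.5   -4. ] 0.15
```

View pics/w8z.png

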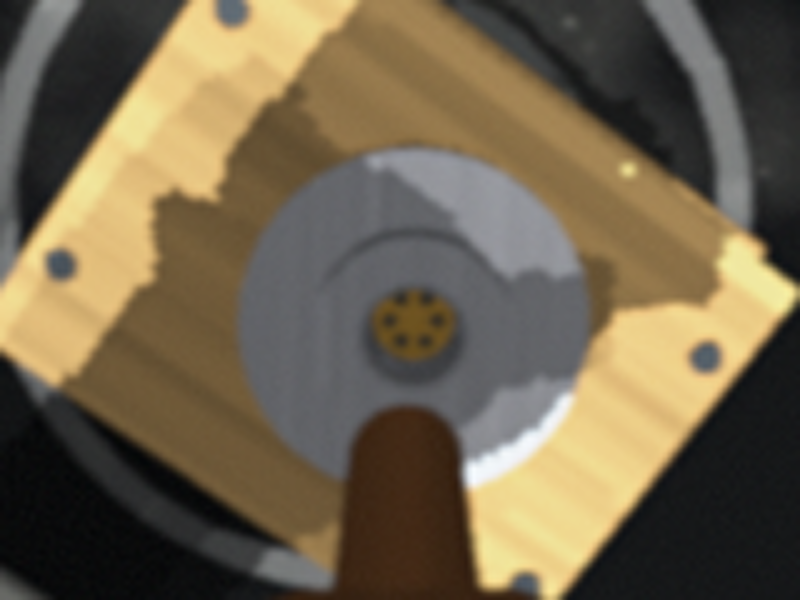

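```bash
python3 -c "
from z import *
d,f=ld('w8')
s=np.array([500.7,-114.5,328.6])
for p in [(414,334),(414,336),(413,320)]: print(p,atz(d,f(*p),121))
print('flange',atz(d,f(415,321),108))
sc=[atz(d,f(*p),90) for p in [(232,10),(61,265),(707,357),(525,585)]];print(np.round(sc,1),np.mean(sc,0))
g=lambda p:((p[0]-240)*5,(p[1]-110)*5)
t=s-[0,0,114.3];print('tipc',g(proj(d,t)))
a=np.linspace(0,2*np.pi,73);E=np.array([g(proj(d,t+[9*np.cos(q),9*np.sin(q),1.5])) for q in a]);i=E[:,1].argmin();print('far edge chamf',E[i],E[:,0].min(),E[:,0].max())
E=np.array([g(proj(d,t+[7.5*np.cos(q),7.5*np.sin(q),0])) for q in a]);i=E[:,1].argmin();print('far edge tip',E[i])
c=atz(d,f(414,334),121)
E=np.array([g(proj(d,np.array([c[0],c[1],121])+[10.4*np.cos(q),10.4*np.sin(q),0])) for q in a]);print('bore',E.min(0),E.max(0))
"
```

```text
(414, 334) [ 501.38961515 -116.226369    121.        ]
(414, 336) [ 501.03988801 -116.48305394  121.        ]
(413, 320) [ 503.70547663 -114.26272401  121.        ]
flange [ 501.84278672 -116.25418712  108.        ]
[[ 531.5  -44.4   90. ]
 [ 461.5  -44.8   90. ]
 [ 532.6 -178.6   90. ]
 [ 462.4 -178.6   90. ]] [ 497.01549399 -111.58884497   90.        ]
tipc (np.float64(405.68596869632756), np.float64(447.1417887370387))
far edge chamf [406.90996359 393.37538122] 347.84521751697156 463.5082185193306
far edge tip [406.69597464 400.55064146]
bore [365.23447849 285.65635657] [462.74833803 381.56748327]
```

```bash

python3 -m inch '[[0.001,-0.0015,-0.015,0,-1],[0,0,-0.02,0,-1],[0,0,-0.02,0,-1],[0,0,-0.015,0,-1],[0,0,-0.008,0,-1]]'
python3 -m inch '[[0,0,0,0,-1],[0,0,0,0,-1],[0,0,0,0,-1],[0,0,0,0,-1]]'
python3 -c "
from z import *
cap('w9',240,110,160,120);print(readout.read_state()['contact_force'])
snap('scene','s9.png')
"
```

```text
clock: 9.45
position: [500.4, -117.1, 248.6]
tcp_rot: [-3.139, 0.002, 0.63]
contact_force: [-0.3, 0.9, -1.4]
grip_width: 0.342
clock: 9.78
position: [502.4, -117.3, 251.8]
tcp_rot: [3.14, -0.002, 0.63]
contact_force: [-0.3, -0.7, -0.6]
grip_width: 0.343
9.8333 [ 502.293884   -117.30338097  251.73586753] [555.01855486 -78.90543909 377.514823  ]
[ 0.57142368 -0.24871492 -1.17757376]
```

View pics/w9z.png

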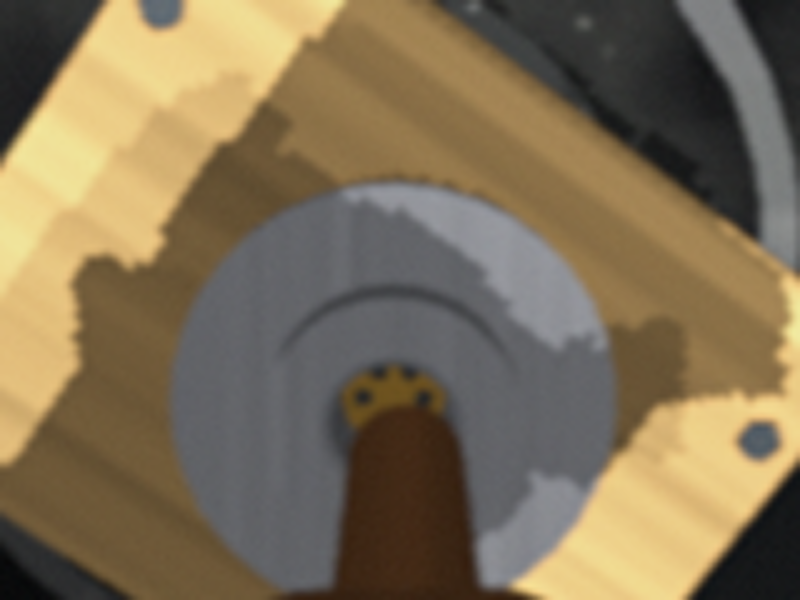

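```bash
python3 -c "
from z import *
d,f=ld('w9')
s=np.array([502.3,-117.3,251.7])
g=lambda p:np.round(((p[0]-240)*5,(p[1]-110)*5))
a=np.linspace(0,2*np.pi,73)
for c in [(501.4,-116.2),(501.1,-115.7),(500.7,-115.3)]:
  for R,z in [(10.4,120.5),(12,122),(22,122),(39,108)]:
    E=np.array([g(proj(d,[c[0]+R*np.cos(q),c[1]+R*np.sin(q),z])) for q in a]);print(c,R,E.min(0),E.max(0))
t=s-[0,0,114.3]
E=np.array([g(proj(d,t+[7.5*np.cos(q),7.5*np.sin(q),0])) for q in a]);print('tip',E.min(0),E.max(0))
"
```

```text
(501.4, -116.2) 10.4 [331. 360.] [456. 481.]
(501.4, -116.2) 12 [321. 353.] [466. 493.]
(501.4, -116.2) 22 [261. 292.] [526. 549.]
(501.4, -116.2) 39 [170. 178.] [617. 613.]
(501.1, -115.7) 10.4 [328. 360.] [452. 481.]
(501.1, -115.7) 12 [318. 352.] [462. 493.]
(501.1, -115.7) 22 [258. 292.] [523. 549.]
(501.1, -115.7) 39 [167. 178.] [614. 613.]
(500.7, -115.3) 10.4 [325. 361.] [449. 481.]
(500.7, -115.3) 12 [314. 353.] [459. 493.]
(500.7, -115.3) 22 [254. 293.] [519. 549.]
(500.7, -115.3) 39 [164. 179.] [611. 613.]
tip [354. 401.] [450. 493.]
```

```bash

python3 -m inch '[[-0.0013,0.0017,-0.003,0,-1],[0,0,-0.004,0,-1],[0,0,-0.003,0,-1],[0,0,0,0,-1],[0,0,0,0,-1]]'
python3 -m inch '[[0,0,0,0,-1],[0,0,0,0,-1]]'
python3 -m inch '[[0,0,-0.0015,0,-1],[0,0,-0.0015,0,-1],[0,0,-0.0015,0,-1],[0,0,0,0,-1]]'

```

```text
clock: 10.3
position: [500.0, -115.5, 240.2]
tcp_rot: [-3.141, 0.001, 0.63]
contact_force: [-0.0, 0.1, -1.0]
grip_width: 0.343
clock: 10.47
position: [500.4, -115.5, 240.7]
tcp_rot: [3.141, -0.0, 0.63]
contact_force: [-0.7, 0.1, -1.4]
grip_width: 0.345
clock: 10.8
position: [500.0, -115.5, 235.7]
tcp_rot: [-3.141, 0.0, 0.63]
contact_force: [0.1, 0.9, -0.6]
grip_width: 0.344
```

```bash

python3 -m inch '[[0.0006,0,-0.001,0,-1],[0,0,-0.001,0,-1],[0,0,0,0,-1]]'
python3 -m inch '[[0,0,-0.001,0,-1],[0,0,-0.001,0,-1],[0,0,0,0,-1]]'
python3 -m inch '[[0,0,-0.001,0,-1],[0,0,-0.001,0,-1],[0,0,0,0,-1]]'

```

```text
clock: 11.05
position: [500.8, -115.5, 233.9]
tcp_rot: [-3.141, 0.0, 0.63]
contact_force: [0.1, 0.4, -0.6]
grip_width: 0.344
clock: 11.3
position: [500.7, -115.5, 231.9]
tcp_rot: [-3.141, 0.0, 0.63]
contact_force: [0.4, 0.6, -1.0]
grip_width: 0.34
clock: 11.55
position: [500.7, -115.5, 229.9]
tcp_rot: [-3.141, 0.0, 0.63]
contact_force: [0.7, -0.7, -2.3]
grip_width: 0.34
```

```bash

python3 -m inch '[[0,0,-0.001,0,-1],[0,0,-0.002,0,-1],[0,0,-0.002,0,-1],[0,0,0,0,-1]]'
python3 -m inch '[[0,0,-0.0015,0,-1],[0,0,-0.0015,0,-1],[0,0,-0.001,0,-1],[0,0,0,0,-1]]'
python3 -m inch '[[0,0,-0.0015,0,-1],[0,0,-0.0015,0,-1],[0,0,-0.001,0,-1],[0,0,0,0,-1]]'

```

```text
clock: 11.88
position: [500.5, -115.5, 224.6]
tcp_rot: [-3.141, 0.001, 0.63]
contact_force: [0.3, 0.0, -1.2]
grip_width: 0.342
clock: 12.22
position: [500.7, -115.5, 220.8]
tcp_rot: [-3.141, 0.0, 0.631]
contact_force: [-0.3, 0.1, -0.6]
grip_width: 0.343
clock: 12.55
position: [501.1, -115.5, 217.0]
tcp_rot: [3.141, -0.001, 0.631]
contact_force: [1.4, -0.0, -1.4]
grip_width: 0.342
```

Tip is about 19 mm below the rim with no side load; next comes the die.

```bash

python3 -m inch '[[0,0,-0.001,0,-1],[0,0,-0.001,0,-1],[0,0,0,0,-1]]'
python3 -m inch '[[0,0,-0.001,0,-1],[0,0,-0.001,0,-1],[0,0,0,0,-1]]'
python3 -m inch '[[0,0,-0.001,0,-1],[0,0,-0.001,0,-1],[0,0,0,0,-1]]'
python3 -m inch '[[0,0,-0.001,0,-1],[0,0,-0.001,0,-1],[0,0,0,0,-1]]'

```

```text
clock: 12.8
position: [501.1, -115.5, 215.1]
tcp_rot: [3.141, -0.001, 0.631]
contact_force: [0.3, 0.3, -1.4]
grip_width: 0.342
clock: 13.05
position: [501.1, -115.5, 213.2]
tcp_rot: [3.141, -0.0, 0.63]
contact_force: [1.1, 0.5, 1.0]
grip_width: 0.346
clock: 13.3
position: [501.2, -115.5, 211.6]
tcp_rot: [3.141, -0.001, 0.63]
contact_force: [0.8, -0.9, 4.2]
grip_width: 0.347
clock: 13.55
position: [501.3, -115.5, 210.1]
tcp_rot: [3.141, -0.001, 0.63]
contact_force: [-1.0, 0.9, 8.1]
grip_width: 0.345
```

```bash

python3 -m inch '[[0,0,-0.001,0,-1],[0,0,-0.001,0,-1],[0,0,0,0,-1]]'
python3 -m inch '[[0,0,-0.001,0,-1],[0,0,-0.001,0,-1],[0,0,0,0,-1]]'
python3 -m inch '[[0,0,-0.001,0,-1],[0,0,-0.001,0,-1],[0,0,0,0,-1]]'

```

```text
clock: 13.8
position: [501.5, -115.5, 208.4]
tcp_rot: [3.14, -0.001, 0.63]
contact_force: [-0.7, 0.3, 9.0]
grip_width: 0.343
clock: 14.05
position: [501.5, -115.6, 206.4]
tcp_rot: [3.14, -0.001, 0.63]
contact_force: [-0.7, -0.1, 8.6]
grip_width: 0.345
clock: 14.3
position: [501.5, -115.5, 204.4]
tcp_rot: [3.14, -0.001, 0.63]
contact_force: [-0.5, 0.8, 8.9]
grip_width: 0.343
```

```bash

python3 -m inch '[[0,0,-0.001,0,-1],[0,0,-0.001,0,-1],[0,0,-0.001,0,-1],[0,0,-0.001,0,-1],[0,0,-0.001,0,-1]]'
python3 -m inch '[[0,0,-0.001,0,-1],[0,0,-0.001,0,-1],[0,0,-0.001,0,-1],[0,0,-0.001,0,-1],[0,0,-0.001,0,-1]]'
python3 -m inch '[[0,0,-0.001,0,-1],[0,0,-0.001,0,-1],[0,0,-0.001,0,-1],[0,0,-0.001,0,-1],[0,0,-0.001,0,-1]]'

```

```text
clock: 14.72
position: [501.5, -115.5, 199.5]
tcp_rot: [3.14, -0.001, 0.63]
contact_force: [-0.1, 0.5, 8.7]
grip_width: 0.345
clock: 15.13
position: [501.6, -115.6, 194.5]
tcp_rot: [3.14, -0.001, 0.63]
contact_force: [-1.3, 0.8, 9.5]
grip_width: 0.345
clock: 15.55
position: [501.6, -115.6, 189.5]
tcp_rot: [3.14, -0.001, 0.63]
contact_force: [-0.9, 0.6, 8.1]
grip_width: 0.344
```

```bash

python3 -m inch '[[0,0,-0.001,0,-1],[0,0,-0.001,0,-1],[0,0,-0.001,0,-1],[0,0,-0.001,0,-1],[0,0,-0.001,0,-1]]'
python3 -m inch '[[0,0,-0.001,0,-1],[0,0,-0.001,0,-1],[0,0,-0.001,0,-1],[0,0,-0.001,0,-1],[0,0,-0.001,0,-1]]'
python3 -m inch '[[0,0,-0.001,0,-1],[0,0,-0.001,0,-1],[0,0,-0.001,0,-1],[0,0,-0.001,0,-1],[0,0,-0.001,0,-1]]'
python3 -m inch '[[0,0,-0.001,0,-1],[0,0,-0.001,0,-1],[0,0,-0.001,0,-1],[0,0,0,0,-1]]'

```

```text
clock: 15.97
position: [501.6, -115.5, 184.4]
tcp_rot: [3.14, -0.001, 0.63]
contact_force: [0.0, 0.2, 8.5]
grip_width: 0.339
clock: 16.38
position: [501.5, -115.4, 179.2]
tcp_rot: [3.14, -0.001, 0.631]
contact_force: [-0.5, 1.7, 6.2]
grip_width: 0.342
clock: 16.8
position: [501.4, -115.5, 173.0]
tcp_rot: [3.141, -0.001, 0.631]
contact_force: [2.4, -0.3, 0.8]
grip_width: 0.342
clock: 17.13
position: [501.3, -115.5, 170.1]
tcp_rot: [3.141, -0.001, 0.631]
contact_force: [3.0, 2.1, 1.0]
grip_width: 0.341
```

```bash

python3 -m inch '[[0,0,-0.001,0,-1],[0,0,-0.001,0,-1],[0,0,0,0,-1],[0,0,0,0,-1]]'
python3 -c "
from z import *
d=snap('scene','s10.png');im=cv2.imread('pics/s10.png')
cv2.imwrite('pics/s10z.png',cv2.resize(im[180:260,310:410],(800,640),interpolation=cv2.INTER_CUBIC)[:600])
for c in ['scene','top']:
  camera(c)
  for r in finder.search_frame(c,'die')[:2] if 0 else []: print(r)
"
```

```text
clock: 17.47
position: [501.3, -115.5, 168.3]
tcp_rot: [3.141, -0.001, 0.631]
contact_force: [3.8, 0.1, 1.1]
grip_width: 0.344
```

View pics/s10z.png

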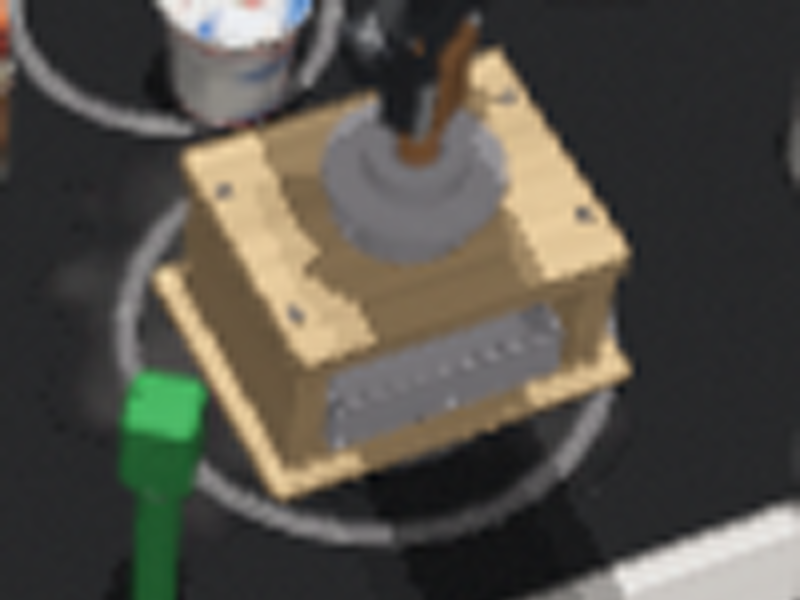

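```bash

python3 -m inch '[[0,0,0.002,0,-1],[0,0,0.003,0,-1],[0,0,0.005,0,-1],[0,0,0.006,0,-1],[0,0,0.008,0,-1]]'
python3 -m inch '[[0,0,0.01,0,-1],[0,0,0.01,0,-1],[0,0,0.01,0,-1],[0,0,0.01,0,-1],[0,0,0.012,0,-1]]'
python3 -m inch '[[0,0,0.015,0,-1],[0,0,0.02,0,-1],[0,0,0.02,0,-1],[0,0,0.02,0,-1],[0,0,0.01,0,-1]]'
python3 -m inch '[[0,0,0,0,-1],[0,0,0,0,-1],[0,0,0,0,-1]]'
python3 -c "
from z import *
cap('w11',240,110,160,120);print(readout.read_state()['contact_force'])
snap('scene','s11.png')
"
```

```text
clock: 18.03
position: [500.7, -115.2, 191.2]
tcp_rot: [-3.141, -0.0, 0.631]
contact_force: [6.0, 0.2, -4.6]
grip_width: 0.341
clock: 18.45
position: [498.4, -115.5, 243.3]
tcp_rot: [-3.137, 0.005, 0.63]
contact_force: [-1.6, 0.3, -0.6]
grip_width: 0.342
clock: 18.87
position: [499.5, -115.8, 330.6]
tcp_rot: [-3.141, 0.002, 0.63]
contact_force: [0.6, 0.1, -0.6]
grip_width: 0.343
clock: 19.12
position: [499.5, -115.5, 327.4]
tcp_rot: [-3.139, 0.003, 0.63]
contact_force: [0.7, -0.4, -1.9]
grip_width: 0.339
19.1667 [ 499.54080202 -115.49209005  327.283798  ] [552.86983172 -77.26370366 452.70049868]
[ 0.07509263 -0.52315855 -0.85277258]
```

View pics/w11z.png

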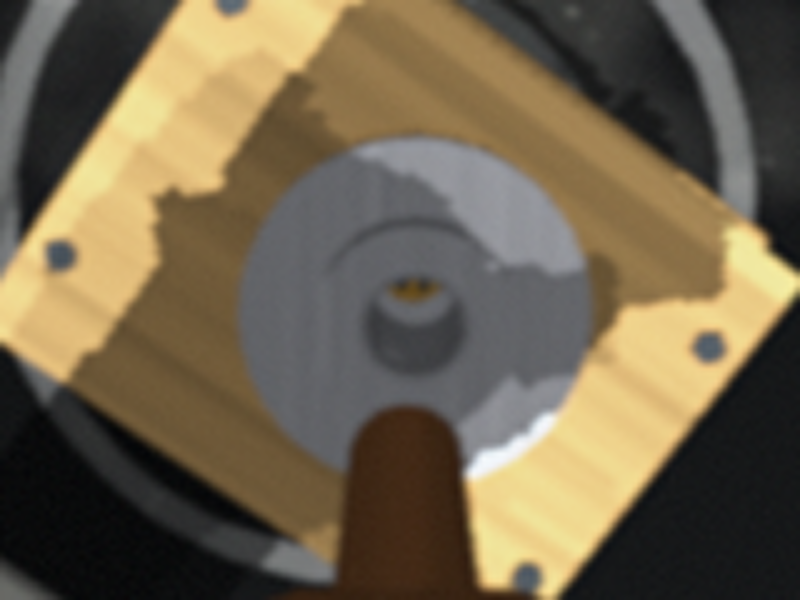

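```bash

python3 -m inch '[[-0.001,0.02,0,0,-1],[-0.002,0.035,0,0,-1],[-0.002,0.04,0,0,-1],[-0.002,0.04,0,0,-1],[-0.002,0.04,0,0,-1]]'
python3 -m inch '[[-0.002,0.038,0,0,-1],[0,0.03,-0.01,0,-1],[0,0.018,-0.015,0,-1],[0,0.005,-0.015,0,-1],[0,0,0,0,-1]]'
python3 -m inch '[[0,0,0,0,-1],[0,0,0,0,-1],[0,0,0,0,-1],[0,0,0,0,-1]]'
python3 -c "
from z import *
cap('w12',260,110,120,100);print(readout.read_state()['contact_force'])
s=readout.read_state()['position']
d,f=ld('w12');g=lambda p:np.round(((p[0]-260)*6,(p[1]-110)*6))
a=np.linspace(0,2*np.pi,73)
for c in [(487,148.1),(488.2,150.4)]:
    E=np.array([g(proj(d,[c[0]+11*np.cos(q),c[1]+11*np.sin(q),50])) for q in a]);print(c,E.min(0),E.max(0))
t=s-[0,0,114.3]
E=np.array([g(proj(d,t+[7.5*np.cos(q),7.5*np.sin(q),0])) for q in a]);print('tip',E.min(0),E.max(0))
"
```

```text
clock: 19.63
position: [490.9, 60.8, 328.2]
tcp_rot: [-3.141, 0.002, 0.63]
contact_force: [1.6, -0.7, -0.7]
grip_width: 0.34
clock: 20.05
position: [487.1, 151.9, 285.4]
tcp_rot: [-3.138, 0.007, 0.635]
contact_force: [0.1, -0.2, -1.7]
grip_width: 0.341
clock: 20.38
position: [490.5, 149.6, 289.9]
tcp_rot: [3.141, -0.001, 0.629]
contact_force: [0.6, -0.8, -1.8]
grip_width: 0.34
20.4333 [490.41112842 149.71496392 289.82363412] [543.32013345 187.82097444 415.52009106]
[-0.20942701  0.19542409 -0.51743908]
(487, 148.1) [303. 329.] [416. 441.]
(488.2, 150.4) [297. 317.] [410. 429.]
tip [305. 480.] [420. 591.]
```

View pics/w12z.png

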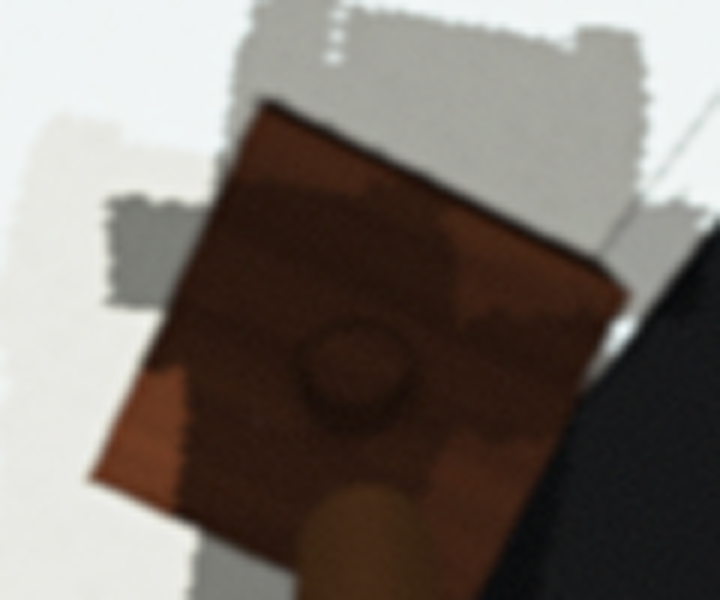

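```bash

python3 -m inch '[[-0.0022,0.0008,-0.02,0,-1],[0,0,-0.03,0,-1],[0,0,-0.03,0,-1],[0,0,-0.02,0,-1],[0,0,-0.01,0,-1]]'
python3 -m inch '[[0,0,0,0,-1],[0,0,0,0,-1],[0,0,0,0,-1],[0,0,0,0,-1]]'
python3 -c "
from z import *
cap('w13',260,110,120,100);s=readout.read_state();s=s['position']
d,f=ld('w13');g=lambda p:np.round(((p[0]-260)*6,(p[1]-110)*6))
a=np.linspace(0,2*np.pi,73)
for c in [(488.4,149.7)]:
    E=np.array([g(proj(d,[c[0]+11*np.cos(q),c[1]+11*np.sin(q),50])) for q in a]);print(c,E.min(0),E.max(0))
t=s-[0,0,114.3]
E=np.array([g(proj(d,t+[7.5*np.cos(q),7.5*np.sin(q),0])) for q in a]);print('tip',E.min(0),E.max(0))
"
```

```text
clock: 20.85
position: [486.3, 150.1, 176.7]
tcp_rot: [-3.14, 0.004, 0.63]
contact_force: [-0.1, 0.7, -0.9]
grip_width: 0.346
clock: 21.18
position: [488.9, 151.7, 180.8]
tcp_rot: [3.14, -0.003, 0.63]
contact_force: [0.1, 0.2, -0.3]
grip_width: 0.34
21.2333 [488.73507819 151.68701497 180.63917514] [541.41803662 189.97116932 306.56499518]
(488.4, 149.7) [294. 441.] [452. 594.]
tip [306. 483.] [421. 594.]
```

View pics/w13z.png

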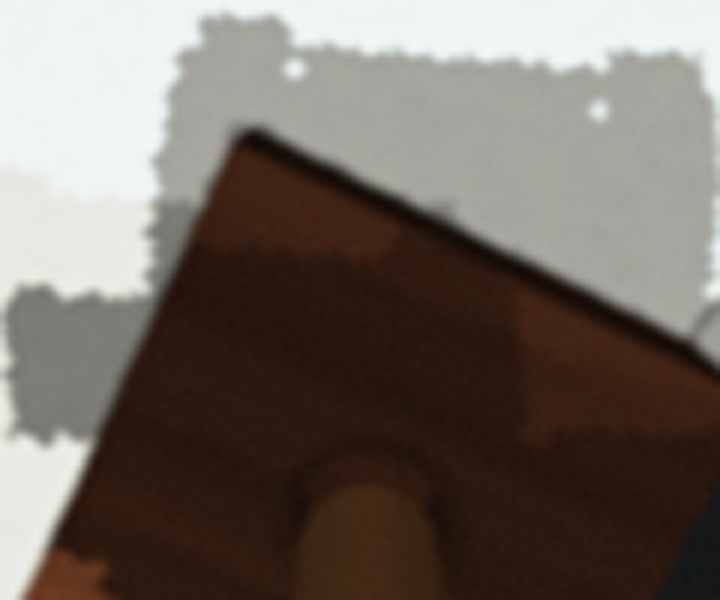

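```bash

python3 -m inch '[[-0.0006,-0.0003,-0.005,0,-1],[0,0,-0.005,0,-1],[0,0,-0.005,0,-1],[0,0,-0.004,0,-1],[0,0,0,0,-1]]'
python3 -m inch '[[0,0,-0.002,0,-1],[0,0,-0.002,0,-1],[0,0,-0.002,0,-1],[0,0,0,0,-1]]'

```

```text
clock: 21.65
position: [486.2, 150.6, 158.8]
tcp_rot: [-3.141, 0.002, 0.631]
contact_force: [-0.3, -0.8, -0.7]
grip_width: 0.346
clock: 21.98
position: [486.8, 150.9, 153.7]
tcp_rot: [-3.141, 0.001, 0.631]
contact_force: [0.3, 0.5, -1.6]
grip_width: 0.341
```

```bash

python3 -m inch '[[0.001,-0.0003,-0.004,0,-1],[0,0,-0.005,0,-1],[0,0,-0.005,0,-1],[0,0,-0.004,0,-1],[0,0,-0.002,0,-1]]'
python3 -m inch '[[0,0,-0.002,0,-1],[0,0,-0.002,0,-1],[0,0,-0.001,0,-1],[0,0,0,0,-1]]'
python3 -m inch '[[0,0,-0.001,0,-1],[0,0,-0.001,0,-1],[0,0,0,0,-1],[0,0,0,0,-1]]'

```

```text
clock: 22.4
position: [487.5, 150.5, 133.2]
tcp_rot: [-3.141, 0.001, 0.631]
contact_force: [0.4, -0.9, -1.4]
grip_width: 0.34
clock: 22.73
position: [488.0, 150.7, 128.9]
tcp_rot: [-3.142, 0.0, 0.631]
contact_force: [0.6, 0.3, -1.4]
grip_width: 0.343
clock: 23.07
position: [488.1, 150.7, 127.1]
tcp_rot: [3.141, -0.0, 0.63]
contact_force: [-0.5, -0.1, -1.2]
grip_width: 0.344
```

```bash

python3 -m inch '[[0,0,-0.001,0,-1],[0,0,-0.001,0,-1],[0,0,0,0,-1],[0,0,0,0,-1]]'
python3 -m inch '[[0,0,-0.001,0,-1],[0,0,0,0,-1],[0,0,0,0,-1]]'

```

```text
clock: 23.4
position: [488.0, 150.7, 125.0]
tcp_rot: [3.142, 0.0, 0.63]
contact_force: [-0.2, 0.5, -1.3]
grip_width: 0.346
clock: 23.65
position: [488.3, 150.8, 124.3]
tcp_rot: [3.141, -0.0, 0.631]
contact_force: [-0.1, 0.2, 0.5]
grip_width: 0.344
```

```bash

python3 -m inch '[[0,0,-0.0005,0,-0.2],[0,0,0,0,-0.15],[0,0,0,0,0],[0,0,0,0,0.3],[0,0,0,0,0.6]]'
python3 -m inch '[[0,0,0,0,1],[0,0,0,0,1],[0,0,0,0,1],[0,0,0,0,1],[0,0,0,0,1]]'
python3 -c "
from z import *
cap('w14',260,110,120,100)"
```

```text
clock: 24.07
position: [488.1, 150.7, 123.6]
tcp_rot: [3.142, 0.0, 0.63]
contact_force: [-0.1, -0.3, 0.1]
grip_width: 0.769
clock: 24.48
position: [488.1, 150.7, 123.6]
tcp_rot: [3.141, 0.0, 0.631]
contact_force: [-0.1, 0.7, 0.7]
grip_width: 0.999
24.5333 [488.04520934 150.69923899 123.58478675] [540.96439433 189.02116803 249.13016419]
```

View pics/w14.png

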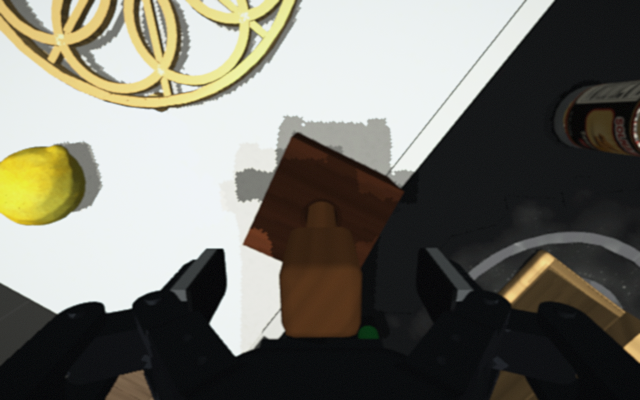

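The pusher stands upright (columns 280–361) as in the pre-grasp picture, and both fingers are clear of it. Now I'll withdraw straight up.

```bash

python3 -m inch '[[0,0,0.01,0,1],[0,0,0.02,0,1],[0,0,0.03,0,1],[0,0,0.035,0,1],[0,0,0.035,0,1]]'
python3 -m inch '[[0,0,0.03,0,1],[0,0,0.02,0,1],[0,0,0.01,0,1],[0,0,0,0,1],[0,0,0,0,1]]'
python3 -m inch '[[0,0,0,0,1],[0,0,0,0,1],[0,0,0,0,1],[0,0,0,0,1],[0,0,0,0,1]]'
python3 -c "
from z import *
cap('w15',220,100,180,160);print(readout.read_state()['contact_force'])
d=snap('scene','s15.png')
for n in ['pusher','pusher_handle','holder']:
    for r in finder.place_of('wrist',n)[:2]: print(n,np.round(r['xyz'],1),round(r['conf'],2))
"
```

```text
clock: 24.95
position: [487.5, 150.8, 255.4]
tcp_rot: [-3.141, 0.001, 0.631]
contact_force: [0.6, -0.2, 0.2]
grip_width: 1.005
clock: 25.37
position: [487.7, 150.5, 313.2]
tcp_rot: [3.141, 0.001, 0.63]
contact_force: [-0.0, -1.0, -0.8]
grip_width: 1.001
clock: 25.78
position: [487.8, 150.7, 313.0]
tcp_rot: [-3.141, 0.001, 0.631]
contact_force: [0.4, 0.5, -0.5]
grip_width: 1.001
25.8333 [487.91637596 150.67533571 313.14803415] [540.88356418 188.97842712 438.4205306 ]
[-0.67578323 -0.11026643  0.06429491]
pusher [410.5  40.3   1.7] 0.67
pusher [487.6 152.5  12.4] 0.61
pusher_handle [482.5 150.7 125.8] 0.9
pusher_handle [407.   39.5 120.2] 0.63
holder [487.1 147.7   2.5] 0.62
```

View pics/w15.png

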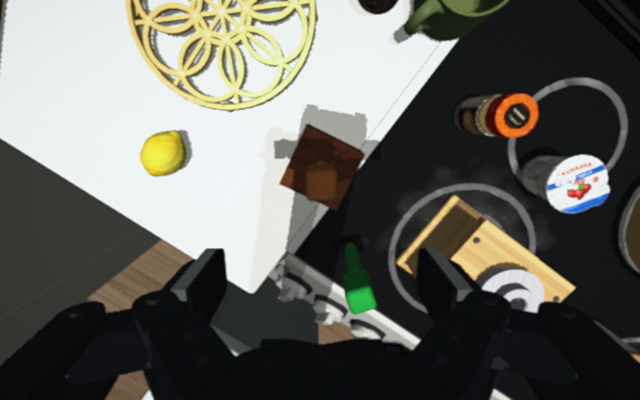

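View pics/s15.png

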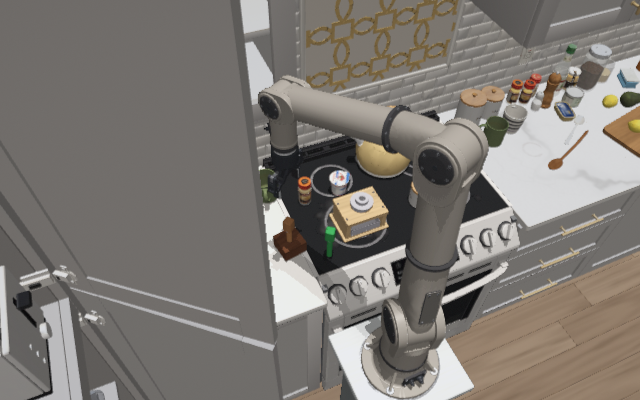

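```bash
python3 -c "
from station import bot
print(bot.sign_off())"
```

```text
the job is handed in; nothing more can be done
None
```

The brass die is out of the barrel and in the tray, the pusher is back in its block, and I handed the job in at about 26 s. No verdict is reported, so what follows is from my own last checks.

- **Pushing the die:** I found the bore in the wrist camera, about 6.4 mm off the seat centre. The tip went in without touching the rim. The die slid down under about 9–10 N, which is roughly 3 mm of spring travel. The force fell away near the lower end of the barrel.
- **Die and barrel:** After drawing the pusher out, I looked down the bore. It was empty, with the brass visible in the tray below and the barrel at its starting height. The scene camera could not show the die because the tray wall hides it.
- **Pusher:** I felt it touch the floor of the hole at the same height I took it from (TCP z 124.3 mm). It stayed upright after release, and the gripper went straight up, clear of everything.
- **Where checks disagreed:** The network put the handle at x = 482.5 mm, against 487.6 mm for the pusher's origin and about 488 mm from my own measurement. The picture showed no tilt, so I took it as network error. An early wrist-camera measurement was about 17 mm off because the arm was still settling, so I repeated it at rest.

The lemon, spice jar, tub and green mug looked undisturbed in the last pictures. The canister was partly hidden by the arm there, but I never went near it.

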